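# Turn the tile trivet over at the recipe rest

## Robot

A 6-joint arm with a two-finger parallel gripper is mounted at the origin on the work surface. World frame = base frame: x ahead of the robot, y to its left, z up, the work surface at z = 0. Lengths are in mm, angles in rad, forces in N, time in s.
With the tool pointing down it reaches from about 350 to 875 mm from the base axis. Payload 4.2 kg.
Tool frame: the origin (TCP) lies at the very end of the fingers, on their centre line; the grasp point (between the pads) lies 19 mm behind it; z points along the fingers, y is the line along which they close (so a half turn about z gives the same grasp; the last joint's range is limited). The gripper opens to 85 mm and grips with 20 to 120 N. Pads are 22 mm wide; open, the fingers measure 114 mm over their backs; the gripper's body (76 mm by 85 mm) begins 54 mm behind the grasp point. The pads swing forward as they close: fully open they stand 13 mm farther back than shut.
Start: joints at [1.368, 0.385, 0.008, 0, -1.194, -0.259], TCP at [278.441, 559.526, 231.312] pointing down, gripper open.
Joint ranges: [-3.14, 3.14], [-1.21, 2.06], [-1.07, 1.41], [-3.16, 2.05], [-2.99, -0.16], [-3.1, 3.1]. Speed limits (rad/s): [2.79, 2.79, 3.14, 3.14, 3.14, 3.14].

## Interface

Orientations are given as a unit quaternion [x, y, z, w].
In Python, from bench import read_state, get_image, camera_model, job_done gives the robot as it stands.
- The arm moves only by the shell command python3 -m handwheel 'ROWS'. ROWS is JSON, a list of rows, each a list of 7 numbers: the shift along the tool's x, y, z in m, then the turn, a rotation vector about the tool's x, y, z in rad, then the gripper's target within -1 to 1 (fully open at 1, half-way at 0, shut at -1). In form: [[dx, dy, dz, wx, wy, wz, jaw], ...]. A call has 1 to 10 rows; each row is the pose to reach, as a shift and turn from the pose commanded when the call began, along the tool's axes at that moment; what a row does not reach only later rows make up. A row lasts 1/8 s, in which the tool goes at most 62.5 mm and 10.7 degrees, less where a joint would pass 70% of its speed; a pose out of reach is approached as far as the arm can. A call with a gripper value outside its range is refused whole. The fingers move at their own pace and stop on an object; the grip force is fixed at half the most. Time passes only in rows, so rows that repeat a pose let the fingers close. It gives the time, the measured TCP pose, the force, the opening and the grip force at its end, in the units of the state.
- read_state(): the state, without advancing time (a new reading comes with each control period).
- get_image(name): name is "scene" or "top"; returns (picture, depth): 400x640x3 uint8, blue, green, red; 400x640 float32, mm along the optical axis (not along the pixel's ray), 0 where there is no reading.
- camera_model(name): a dict with "K" (3x3 intrinsics, pixels), "rvec" (rotation vector, rad) and "tvec" (3), from world to camera coordinates, as OpenCV has them. Camera axes: x right, y down, z forward; pixel columns grow to the right and rows downward; lengths in mm; the calibration is good to about 2 mm. A picture is of the moment at which its call begins. camera_model takes no time and is no camera call.
- job_done(): hands the job in; it is judged then, once.
The state is a dict: "clock": time; "joints": joint angles; "joint_vel": joint speeds; "joint_efforts": joint torques, N m; "position": TCP position; "ee_rot": TCP orientation; "contact_force": force on the tool from outside, world axes, zero at the start; "wrist_torque": the same for the moment, N m; "gripper_width": finger opening in mm; "grasp_force": force on a finger pad.
Only numpy, scipy, OpenCV 4.12 (cv2) and the standard library are available. Lean on these libraries where they do the work, as an engineer would, in place of code of your own. Each camera call takes 0.05 s, during which the arm holds its last target. There are 200 camera calls.

## Task

The tile trivet lies wrong side up, cork on top: push it up the scooped face of the oak recipe rest until it leans there by itself with nothing touching it, then take it by its raised edge and tip it over away from the rest, so that it finally lies flat on the worktop in front of the rest, glazed side up. Let it down gently, without letting it slap on the worktop, and leave the mortar, salt pot and pepper mill where they stand.

Things in the scene. Friction and masses are not known exactly. Their poses are not given: they have to be found in the camera images.
- trivet: rigid tile trivet, 140 mm (x) by 100 mm (y) by 12 mm (z), about 0.35 kg; origin at the centre of the slab; +z comes out of the pale cork side (on top at the start), -z out of the brown glazed side. It starts flat on the worktop before the rest's toe, one 100 mm edge roughly facing the rest
- rest: oak recipe rest fixed to the worktop, 130 mm wide (y, centred), 78 mm high. Origin on the worktop, middle of the toe line where its concave face begins; +x points into the rest, the way one pushes (roughly to the robot's left), z up. Face in (x, z): (0,0), (36,25), (59,55), (68,78) mm: slopes of 35, 52, 68 degrees; the back drops upright at x = 78 mm, free behind. Waxed: friction with the trivet about 0.4
- rest_rim (a point): middle of the rim of the rest's face, at x = 68, z = 78 mm in its frame. Pushed low at its near edge, the trivet's leading edge climbs the face; with its lower edge at the toe it leans on the rim about 49 degrees from level and stays by friction, its top 36 mm beyond the rim and free on both faces
- mortar: loose grey stone mortar, 88 mm across, 60 mm high, pestle fixed in it to 107 mm high; origin at the centre of its underside; leave alone
- salt_pot: loose white salt pot with a wooden lid, 74 mm across, 46 mm high; origin at the centre of its underside; leave alone
- mill: loose dark wooden pepper mill, 56 mm across, 112 mm high; origin at the centre of its underside; leave alone
Things that resemble listed ones, but are neither listed nor needed, are in the scene too. There is more than one size of the trivet; the job needs the largest.

How it is judged (in metres and radians):
On the way:
1. the trivet leans on the rest by itself, pushed up at least 35 degrees from flat, untouched by the robot (angle between trivet's own z axis and vertical between 0.61 and 1.45 rad and contact force between trivet and rest above 0.1 N and contact force between trivet and the fingers below 0.05 N and linear speed of trivet below 0.03 m/s), for 0.2 s.
At the end, for the whole second after the job is handed in: The trivet lies flat on the worktop (within 3.5 degrees, its centre within 3 mm of lying height), glazed side up, in front of the rest, at rest and released (angle between trivet's own z axis and vertical above 3.08 rad and height (world z) of trivet between 0.003 and 0.009 m and linear speed of trivet below 0.02 m/s and x of trivet in the frame of rest below 0 m); the robot touches nothing.
It fails at once if the trivet is dropped or slapped down: its centre moves faster than 0.65 m/s (linear speed of trivet above 0.65 m/s).
It fails at once if the mortar is pushed more than 25 mm or tipped (distance of mortar from where it was at the start of the episode above 0.025 m or angle between mortar's own z axis and vertical above 0.4 rad).
It fails at once if the salt pot is pushed more than 25 mm or tipped (distance of salt_pot from where it was at the start of the episode above 0.025 m or angle between salt_pot's own z axis and vertical above 0.4 rad).
It fails at once if the pepper mill is pushed more than 25 mm or tipped (distance of mill from where it was at the start of the episode above 0.025 m or angle between mill's own z axis and vertical above 0.4 rad).
It also fails if it takes over 69 s, if anything falls off the work surface, if the arm or the gripper's body presses on something with over 40 N, if the wrist force passes 120 N, or if a joint passes its speed limit or range.

## Working session

There is one attempt and no reset: what is moved stays moved. The work goes in short steps, Python scripts to look and compute and a shell command to move; the robot and the scene stay as the last step left them, time stands still between calls to the robot, and variables do not carry over. Pictures are saved under pics/ and viewed, at most 12 in all, crops included, and the job is handed in when it is done.

```bash
mkdir -p pics
cat > h.py <<'E'
import numpy as np, cv2
from bench import *
def snap(n,f=None):
    im,d=get_image(n)
    if f: cv2.imwrite('pics/'+f,im)
    return im,d
def cam(n):
    m=camera_model(n);R=cv2.Rodrigues(np.array(m['rvec'],float))[0]
    return np.array(m['K'],float),R,np.array(m['tvec'],float).ravel()
def cloud(n,d):
    K,R,t=cam(n);v,u=np.mgrid[:d.shape[0],:d.shape[1]]
    p=np.stack([(u-K[0,2])/K[0,0]*d,(v-K[1,2])/K[1,1]*d,d],-1)
    return (p-t)@R   # world
E
python3 - <<'E'
from h import *
a,d1=snap('scene','s0.png');b,d2=snap('top','t0.png')
np.savez('d0.npz',a=a,d1=d1,b=b,d2=d2)
print(read_state())
for n in('scene','top'):
    K,R,t=cam(n);print(n,K.tolist(),(-R.T@t).round(),R[2].round(2))
E
```

```text
{'clock': 0.1, 'joints': array([ 1.36760008e+00,  3.85510668e-01,  6.76150631e-03, -4.35332705e-04,
       -1.19399724e+00, -2.58617639e-01]), 'joint_vel': array([ 0.00029542, -0.00244466,  0.0023555 ,  0.00124106,  0.00103059,
        0.00098065]), 'joint_efforts': array([-1.92573025e-04, -3.93322170e+01,  1.88929117e+01,  4.19787258e+00,
       -2.59780914e-03,  7.32697487e-06]), 'position': array([278.22564946, 559.07652095, 230.31181623]), 'ee_rot': array([ 9.73440371e-01, -2.28938534e-01, -1.75225127e-04,  9.80266802e-04]), 'contact_force': array([-0.07603718,  0.45925591, -0.16534543]), 'wrist_torque': array([-0.02373752,  0.08375409,  0.00369734]), 'grasp_force': 0.0, 'gripper_width': 85.39399290018399}
scene [[492.22525316701007, 0.0, 319.35531969604415], [0.0, 492.22525316701007, 195.95111702380757], [0.0, 0.0, 1.0]] [1369.   30.  595.] [-0.84 -0.01 -0.55]
top [[495.44738835001493, 0.0, 317.77693832185554], [0.0, 495.44738835001493, 195.0114899203828], [0.0, 0.0, 1.0]] [434.  28. 890.] [ 0.17  0.01 -0.98]
```

View pics/s0.png

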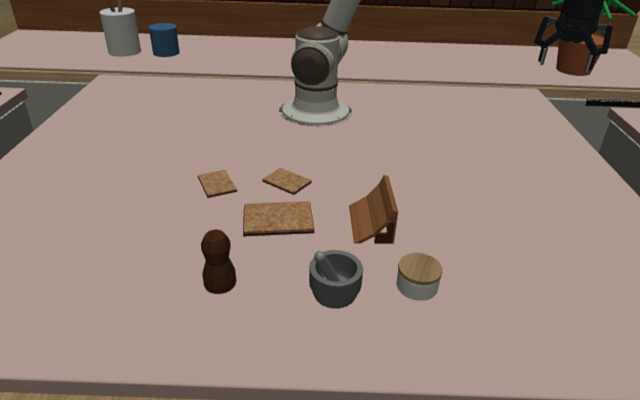

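View pics/t0.png

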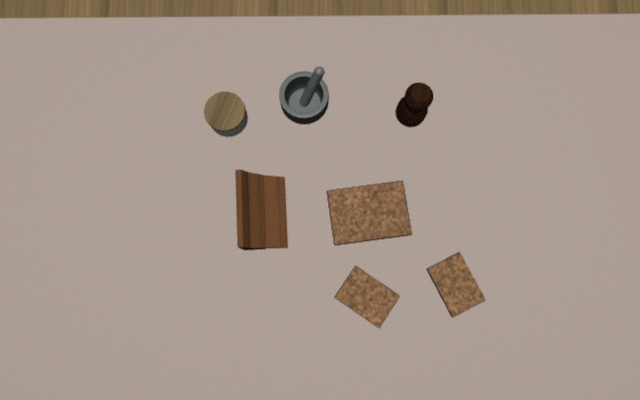

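The top view shows the largest trivet at about (369,213), and the rest at (262,211) with its toe on the right edge, near column 287. The mortar is at (304,97), the salt pot at (225,112) and the mill at (415,100). Two smaller cork trivets lie at (367,296) and (456,285).

```bash
cat > m.py <<'E'
from h import *
def trivet(b,d2,lo=4,hi=30):
    P=cloud('top',d2)
    ok=(d2>0)&(P[...,2]>lo)&(P[...,2]<hi)
    return P,ok
E
python3 - <<'E'
from h import *
z=np.load('d0.npz');
for n,im,d in(('top',z['b'],z['d2']),('scene',z['a'],z['d1'])):
    P=cloud(n,d);g=(d>0)&(P[...,0]>250)&(P[...,0]<800)&(abs(P[...,1])<330)
    z0=np.median(P[...,2][g]);print(n,'table',z0)
    m=(g&(P[...,2]-z0>5)&(P[...,2]-z0<200)).astype(np.uint8)
    k,l,s,c=cv2.connectedComponentsWithStats(m)
    for i in range(1,k):
        if s[i,4]<60: continue
        q=P[l==i];h=q[:,2]-z0;r=cv2.minAreaRect(q[:,:2].astype(np.float32))
        print(c[i].round(),s[i,4],'rect',np.round(r[0],1),np.round(r[1],1),round(r[2],1),'z50,99',np.percentile(h,[50,99]).round(1),'mean',q.mean(0).round(1))
        if n=='top' and abs(c[i][0]-262)<15 or n=='scene' and abs(c[i][0]-370)<20:
            print('box',cv2.boxPoints(r).round(1).tolist()); 
            t=q[h>72];print('high',t.mean(0), cv2.boxPoints(cv2.minAreaRect(t[:,:2].astype(np.float32))).round(1).tolist())
E
```

```text
top table 0.8086026858227583
[304.  97.] 2133 rect [758.4  57.1] [83.1 86.7] 0.2 z50,99 [ 50.2 107. ] mean [761.3  56.7  46.4]
[414. 105.] 1153 rect [ 741.7 -137.3] [55.1 47.1] 62.3 z50,99 [ 87.2 110.4] mean [ 735.9 -134.3   71.4]
[225. 114.] 1506 rect [736.  199.6] [72.4 72.8] 9.7 z50,99 [45.1 48.9] mean [732.3 197.6  42.8]
[258. 211.] 3413 rect [558.2 132.6] [130.5  73.3] 2.8 z50,99 [37.6 78.5] mean [556.1 135.8  40.9]
box [[491.20001220703125, 166.10000610351562], [494.79998779296875, 92.9000015258789], [625.0999755859375, 99.19999694824219], [621.5999755859375, 172.39999389648438]]
high [555.74043467 162.66610751  76.51913525] [[491.6000061035156, 166.89999389648438], [492.20001220703125, 153.39999389648438], [621.9000244140625, 158.8000030517578], [621.2999877929688, 172.3000030517578]]
[368. 213.] 4259 rect [557.6 -57.7] [100.1 140.3] 7.4 z50,99 [11.4 15.2] mean [556.5 -57.2  12.2]
[456. 285.] 1923 rect [ 430.  -207.3] [93.5 66.9] 25.7 z50,99 [ 7.7 11.3] mean [ 429.4 -207.3    8.6]
[367. 297.] 1949 rect [409.6 -51.3] [93.4 66.7] 55.5 z50,99 [ 7.8 11.3] mean [409.4 -51.5   8.6]

[... 358 characters left out ...]
10351562], [492.8999938964844, 89.4000015258789], [628.4000244140625, 96.19999694824219], [624.7000122070312, 169.39999389648438]]
high [562.82699196 159.46276212  76.69885972] [[489.6000061035156, 162.6999969482422], [490.20001220703125, 150.0], [624.0999755859375, 156.39999389648438], [623.5, 169.0]]
[277. 217.] 2123 rect [559.8 -60.9] [104.7 139.8] 7.5 z50,99 [11.4 13.9] mean [565.3 -60.9  12.1]
[217. 261.] 1716 rect [ 755.  -139.9] [42.2 55.4] 21.3 z50,99 [ 56.6 109.4] mean [ 762.5 -138.8   61.1]
[335. 273.] 2032 rect [759.9  54.1] [81.5 86.9] 1.9 z50,99 [ 50.9 106.5] mean [766.2  53.9  49.9]
[419. 275.] 1730 rect [738.  197.2] [72.4 75.3] 67.2 z50,99 [44.5 47.5] mean [750.1 194.   37.6]
```

```bash
cat >> h.py <<'E'
from scipy.spatial.transform import Rotation as Ro
import json
RX=np.array([-.049,.9988,0]);RY=np.array([-.9988,-.049,0]);TOE=np.array([560.4,88.5,0])  # rest frame
def W(x,y,z): return TOE+x*RX+y*RY+z*np.array([0,0,1.])
def frame(zdir,ydir):
    z=np.array(zdir,float);z/=np.linalg.norm(z);y=np.array(ydir,float);y-=z*(y@z);y/=np.linalg.norm(y)
    return Ro.from_matrix(np.stack([np.cross(y,z),y,z],1))
def to(p,R):
    s=read_state();R0=Ro.from_quat(s['ee_rot'])
    with open('log.txt','a') as f:f.write(json.dumps([list(map(float,s[k])) for k in('joints','position','ee_rot')])+'\n')
    d=R0.inv().apply(np.array(p)-s['position'])/1000
    w=(R0.inv()*R).as_rotvec()
    print('clk',round(s['clock'],2),'J',s['joints'].round(2),'pos',s['position'].round(1),'F',s['contact_force'].round(1),'gw',round(s['gripper_width'],1))
    print('shift',d.round(4),'rot',w.round(3),'deg',np.degrees(np.linalg.norm(w)).round(1))
DOWN=frame([0,0,-1],RY)
E
python3 -c "
from h import *
to(W(-251,0,120),DOWN)"
```

```text
clk 0.1 J [ 1.37  0.39  0.01 -0.   -1.19 -0.26] pos [278.2 559.1 230.3] F [-0.1  0.5 -0.2] gw 85.4
shift [0.5851 0.5142 0.1114] rot [ 2.00e-03 -1.00e-03  1.06e+00] deg 60.7
```

```bash
python3 -m handwheel '[[0.04,0.035,0,0,0,0.07,-0.4],[0.08,0.07,0,0,0,0.14,-0.4],[0.12,0.105,0,0,0,0.21,-0.4],[0.16,0.14,0,0,0,0.28,-0.4],[0.2,0.175,0,0,0,0.35,-0.4],[0.24,0.21,0,0,0,0.42,-0.4],[0.28,0.245,0,0,0,0.49,-0.4],[0.32,0.28,0,0,0,0.56,-0.4],[0.36,0.315,0,0,0,0.63,-0.4],[0.40,0.35,0,0,0,0.70,-0.4]]'; python3 -c "
from h import *
to(W(-251,0,60),DOWN)"
```

```text
clock: 1.35
position: [480.8, 66.3, 231.1]
ee_rot: [0.835, -0.55, -0.0, 0.0]
contact_force: [1.7, 0.7, -0.3]
gripper_width: 25.5
grasp_force: 0.0
clk 1.35 J [ 0.47  0.15 -0.32 -0.   -1.1  -0.07] pos [480.8  66.3 231.1] F [ 1.7  0.7 -0.3] gw 25.5
shift [0.2462 0.006  0.1711] rot [0.    0.    0.358] deg 20.5
```

```bash
python3 -m handwheel '[[0.05,0.001,0.0,0,0,0.07,-0.4],[0.1,0.002,0.0,0,0,0.14,-0.4],[0.15,0.004,0.01,0,0,0.21,-0.4],[0.2,0.005,0.05,0,0,0.29,-0.4],[0.24,0.006,0.1,0,0,0.358,-0.4],[0.246,0.006,0.15,0,0,0.358,-0.4],[0.246,0.006,0.17,0,0,0.358,-0.4],[0.246,0.006,0.17,0,0,0.358,-0.4],[0.246,0.006,0.17,0,0,0.358,-0.4]]'; python3 -c "
from h import *
snap('top','t1.png')
to(W(-251,0,4),DOWN)"
```

```text
clock: 2.48
position: [573.8, -160.1, 62.4]
ee_rot: [0.725, -0.689, 0.001, -0.001]
contact_force: [0.1, -0.4, -0.7]
gripper_width: 25.7
grasp_force: 0.0
clk 2.52 J [-0.    0.5  -0.27  0.   -0.79  0.05] pos [ 574.  -160.    62.8] F [-0.6  0.2  0.7] gw 26.1
shift [0.0021 0.0016 0.0588] rot [-0.003 -0.     0.003] deg 0.2
```

View pics/t1.png

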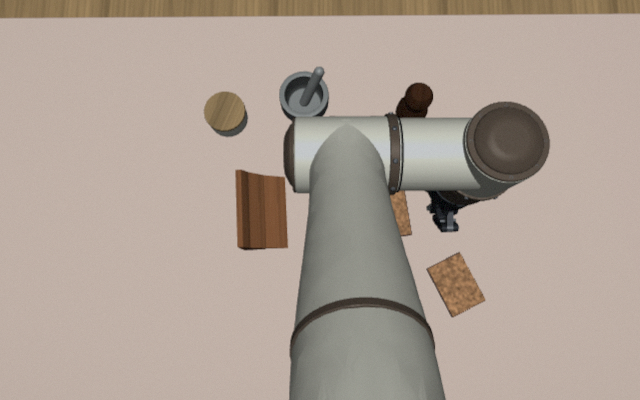

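The arm covers the trivet's left part. The fingers, near (445,215), stand to the right of the trivet's near edge at column 410, on the rest's centre line, so I can lower them.

```bash
python3 -m handwheel '[[0.001,0.001,0.03,0,0,0,-0.4],[0.002,0.0015,0.056,0,0,0,-0.4],[0.002,0.0015,0.059,0,0,0,-0.4],[0.002,0.0015,0.059,0,0,0,-0.4]]'; python3 -c "
from h import *
to(W(-170,0,3),DOWN)
s=read_state();print(s['position'],s['contact_force'])"
```

```text
clock: 3.02
position: [572.6, -162.1, 3.7]
ee_rot: [0.725, -0.689, 0.001, -0.001]
contact_force: [0.1, -0.4, -0.8]
gripper_width: 25.5
grasp_force: 0.0
clk 3.02 J [-0.    0.58 -0.32  0.   -0.67  0.06] pos [ 572.6 -162.1    3.7] F [ 0.1 -0.4 -0.8] gw 25.5
shift [-0.0809 -0.0003  0.0007] rot [-0.002 -0.     0.003] deg 0.2
[ 572.63583616 -162.13923629    3.74035811] [ 0.10815837 -0.37981471 -0.75431149]
```

```bash
python3 -m handwheel '[[-0.01,0,0.0005,0,0,0,-0.4],[-0.022,0,0.0005,0,0,0,-0.4],[-0.034,0,0.0005,0,0,0,-0.4],[-0.046,0,0.0005,0,0,0,-0.4],[-0.058,0,0.0005,0,0,0,-0.4],[-0.070,0,0.0005,0,0,0,-0.4],[-0.080,0,0.0005,0,0,0,-0.4],[-0.088,0,0.0005,0,0,0,-0.4],[-0.090,0,0.0005,0,0,0,-0.4]]'; python3 -c "
from h import *
snap('scene','s1.png')
to(W(-20,0,3),DOWN)"
```

```text
clock: 4.15
position: [567.0, -71.8, 1.8]
ee_rot: [0.725, -0.689, 0.0, -0.0]
contact_force: [0.1, -2.6, 0.3]
gripper_width: 25.8
grasp_force: 1.2
clk 4.2 J [ 0.16  0.56 -0.38 -0.   -0.63 -0.11] pos [566.9 -71.8   1.7] F [-0.2  0.2  0.2] gw 25.5
shift [-0.1404 -0.0016 -0.0012] rot [-0.     0.     0.002] deg 0.1
```

View pics/s1.png

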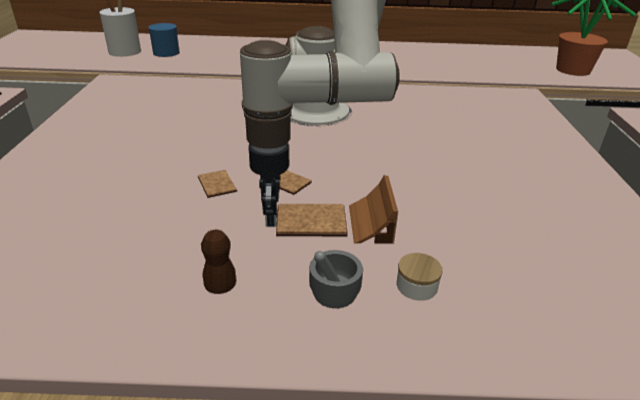

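The trivet is squarely against the fingers at (275,220). Its leading edge is at about column 347, just before the toe at 352. I'll measure the offset, then push up.

```bash
cat >> h.py <<'E'
def rl(P): q=P-TOE; return np.stack([q@RX,q@RY,q[...,2]],-1)
E
python3 - <<'E'
from h import *
im,d=snap('scene');L=rl(cloud('scene',d))
m=(d>0)&(L[...,2]>9)&(L[...,2]<16)&(abs(L[...,1])<80)&(L[...,0]>-160)&(L[...,0]<-8)
q=L[m];b=(im[...,2][m]>70)
r=cv2.minAreaRect(q[b][:,:2].astype(np.float32));print(r, np.percentile(q[b][:,0],[1,99]))
s=read_state();print(rl(s['position']))
E
```

```text
((-82.81253814697266, 4.455116271972656), (142.08482360839844, 104.54930114746094), 0.7173289060592651) [-148.56043583  -14.07227121]
[-160.51857507    1.48169108    1.5963772 ]
```

```bash
python3 -m handwheel '[[-0.008,0,-0.001,0,0,0,-0.4],[-0.018,0,-0.001,0,0,0,-0.4],[-0.028,0,-0.001,0,0,0,-0.4],[-0.038,0,-0.001,0,0,0,-0.4],[-0.048,0,-0.001,0,0,0,-0.4],[-0.058,0,-0.001,0,0,0,-0.4],[-0.068,0,-0.001,0,0,0,-0.4],[-0.078,0,-0.001,0,0,0,-0.4],[-0.087,0,-0.001,0,0,0,-0.4],[-0.09,0,-0.001,0,0,0,-0.4]]'
python3 - <<'E'
from h import *
im,d=snap('scene','s2.png');L=rl(cloud('scene',d))
s=read_state();print(rl(s['position']),s['contact_force'])
m=(d>0)&(abs(L[...,1])<80)&(L[...,0]>-120)&(L[...,0]<140)&(L[...,2]>3)&(L[...,2]<140)&(im[...,2]>90)
m[:, :]&=(np.arange(400)[:,None]>120)
for x0 in range(-100,120,10):
    k=m&(abs(L[...,0]-x0)<3)
    if k.sum()>5: print(x0,np.percentile(L[...,2][k],[5,50,95]).round(1))
E
```

```text
clock: 5.5
position: [562.2, 18.1, 2.7]
ee_rot: [0.725, -0.689, -0.0, 0.0]
contact_force: [0.2, -5.0, -3.2]
gripper_width: 25.5
grasp_force: 2.2
[-70.23033389   1.57502044   2.80051349] [-0.50497996 -2.61638925 -2.17214115]
-70 [100.6 105.6 110.9]
-60 [ 8.3 12.9 27.2]
-50 [14.3 17.4 20.2]
-40 [21.2 23.5 26.6]
-30 [26.9 29.3 31.4]
-20 [32.3 35.1 37.7]
-10 [38.7 41.4 44.1]
0 [ 4.5 47.1 49.6]
10 [ 6.  51.8 56.1]
20 [12.8 57.5 61.3]
30 [19.3 63.2 67. ]
40 [29.  68.9 72.9]
50 [40.9 75.7 78.7]
60 [25.  76.4 80.9]
70 [75.8 77.4 79.3]
80 [ 4.4 75.1 76.4]
```

View pics/s2.png

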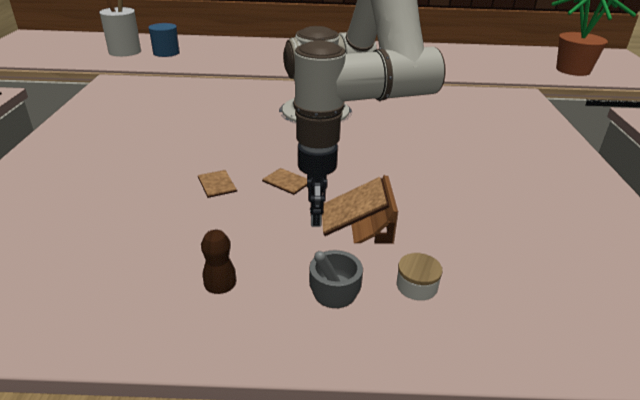

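The trivet is climbing at about 31° (slab from (322,228) to (388,190)). I'll continue the push to the toe.

```bash
python3 -m handwheel '[[-0.007,0,-0.001,0,0,0,-0.4],[-0.014,0,-0.001,0,0,0,-0.4],[-0.021,0,-0.001,0,0,0,-0.4],[-0.028,0,-0.001,0,0,0,-0.4],[-0.034,0,-0.001,0,0,0,-0.4],[-0.040,0,-0.001,0,0,0,-0.4],[-0.045,0,-0.001,0,0,0,-0.4],[-0.049,0,-0.001,0,0,0,-0.4],[-0.049,0,-0.001,0,0,0,-0.4],[-0.049,0,-0.001,0,0,0,-0.4]]'
python3 - <<'E'
from h import *
im,d=snap('scene','s3.png');L=rl(cloud('scene',d))
s=read_state();print(rl(s['position']),s['contact_force'])
m=(d>0)&(abs(L[...,1])<55)&(L[...,0]>-60)&(L[...,0]<140)&(L[...,2]>3)&(L[...,2]<140)&(im[...,2]>90)
m&=(np.arange(400)[:,None]>120)
for x0 in range(-50,120,10):
    k=m&(abs(L[...,0]-x0)<3)
    if k.sum()>5: print(x0,np.percentile(L[...,2][k],[5,50,95]).round(1))
E
```

```text
clock: 6.8
position: [560.4, 66.9, 4.1]
ee_rot: [0.725, -0.689, 0.0, -0.001]
contact_force: [0.1, 0.2, -1.0]
gripper_width: 25.4
grasp_force: 0.0
[-21.54378223   1.00668571   4.1599207 ] [ 0.49204328 -0.16216812  0.71209341]
-40 [ 3.1 73.3 77.7]
-20 [104.  109.4 112.9]
-10 [ 9.9 12.9 89.2]
0 [18.2 22.4 26.2]
10 [ 7.4 32.8 37.2]
20 [13.9 42.9 47.6]
30 [20.3 54.2 58.2]
40 [30.  64.9 69.5]
50 [42.3 76.  80.2]
60 [55.4 87.5 91.5]
70 [ 77.6  98.4 102.4]
80 [105.1 108.7 110.8]
90 [103.7 105.9 107.3]
```

View pics/s3.png

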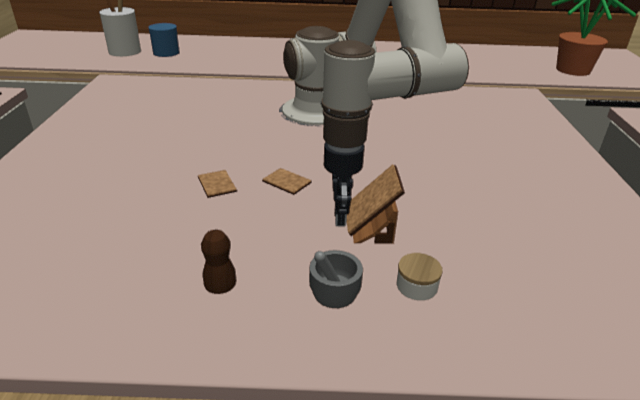

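The trivet now leans at about 48°, past the rim (slab from (348,233) to (402,170)), and the contact force is near zero. I'll back off, let it stand, then rise.

```bash
python3 -m handwheel '[[0.005,0,0,0,0,0,-0.4],[0.015,0,0,0,0,0,-0.4],[0.03,0,0,0,0,0,-0.4],[0.06,0,0,0,0,0,-0.4],[0.09,0,0,0,0,0,-0.4],[0.1,0,-0.05,0,0,0,-0.4],[0.1,0,-0.1,0,0,0,-0.4],[0.1,0,-0.15,0,0,0,-0.4],[0.1,0,-0.2,0,0,0,-0.4],[0.1,0,-0.22,0,0,0,-0.4]]'
cat >> h.py <<'E'
def lean(img):
    d=img[1];im=img[0];L=rl(cloud('scene',d))
    m=(d>0)&(abs(L[...,1])<60)&(L[...,0]>-20)&(L[...,0]<100)&(L[...,2]>6)&(L[...,2]<130)&(L[...,2]-1.1*L[...,0]>10)&(L[...,2]-1.1*L[...,0]<35)
    q=L[m];c=np.median(q,0)
    for _ in range(4):
        u,s,vt=np.linalg.svd(q-q.mean(0));n=vt[2]*np.sign(vt[2][2]);e=(q-q.mean(0))@n;q=q[abs(e)<3]
    d0=np.array([n[2],0,-n[0]]);d0/=np.linalg.norm(d0)
    print('n',n.round(3),'angle',np.degrees(np.arccos(n[2])).round(1),'mean',q.mean(0).round(1),'along',np.percentile((q-q.mean(0))@d0,[0.5,99.5]).round(1),'y',np.percentile(q[:,1],[.5,99.5]).round(1))
    a=np.percentile((q-q.mean(0))@d0,[0.5,99.5]);print('low,high',(q.mean(0)+a[0]*d0).round(1),(q.mean(0)+a[1]*d0).round(1))
E
python3 - <<'E'
from h import *
lean(snap('scene'))
to(W(-20,0,100),DOWN)
E
```

```text
clock: 8.1
position: [566.0, -34.4, 227.7]
ee_rot: [0.725, -0.689, 0.002, -0.002]
contact_force: [-0.2, -0.1, -0.6]
gripper_width: 25.8
grasp_force: 0.0
n [-0.738 -0.009  0.674] angle 47.6 mean [36.6  1.  62.1] along [-69.5  65.6] y [-45.2  54.4]
low,high [-10.3   1.   10.8] [ 80.8   1.  110.6]
clk 8.15 J [ 0.23  0.28 -0.15  0.   -1.13 -0.18] pos [566.8 -34.4 229.2] F [ 0.8 -0.7  1.6] gw 25.6
shift [-0.1031  0.0014  0.1292] rot [-0.009  0.     0.002] deg 0.5
```

The trivet leans by itself at 47.6°, with its top edge at rest (88, 4.6, 107). Next I turn the tool 90°, and after that tilt it to grasp from above and behind.

```bash
python3 -m handwheel '[[0,0,-0.01,0,0,0.17,-0.2],[-0.01,0,-0.02,0,0,0.34,-0.2],[-0.03,0,-0.03,0,0,0.52,-0.2],[-0.06,0,-0.04,0,0,0.70,-0.2],[-0.09,0,-0.05,0,0,0.87,-0.2],[-0.13,0,-0.05,0,0,1.05,-0.2],[-0.17,0,-0.05,0,0,1.22,-0.2],[-0.21,0,-0.05,0,0,1.40,-0.2],[-0.24,0,-0.05,0,0,1.57,-0.2],[-0.25,0,-0.05,0,0,1.57,-0.2]]'
python3 - <<'E'
from h import *
lean(snap('scene'))
a=np.radians(47.6);d=np.array([np.cos(a),0,np.sin(a)]);n=np.array([-np.sin(a),0,np.cos(a)])
w=lambda v:v[0]*RX+v[1]*RY+v[2]*np.array([0,0,1])
to(W(*(np.array([-1.5,4.6,0])+205*d+6*n)),frame(w(-d),w(-n)))
E
```

```text
clock: 9.4
position: [551.9, 216.9, 272.5]
ee_rot: [-0.027, 1.0, -0.0, -0.001]
contact_force: [-0.4, 0.3, -0.5]
gripper_width: 34.0
grasp_force: 0.0
n [-0.738 -0.01   0.674] angle 47.6 mean [36.5  1.1 62. ] along [-69.7  65.7] y [-44.8  53.2]
low,high [-10.5   1.1  10.5] [ 80.8   1.1 110.5]
clk 9.45 J [ 0.65  0.31 -0.   -0.   -1.26 -2.16] pos [552.  217.2 272.6] F [0.1 1.1 0.4] gw 34.3
shift [0.0023 0.0034 0.1171] rot [0.739 0.001 0.006] deg 42.4
```

```bash
python3 -m handwheel '[[0,0,0,0.1,0,0,-0.2],[0,0,0,0.2,0,0,-0.2],[0,0,0,0.3,0,0,-0.2],[0,0,0,0.4,0,0,-0.2],[0,0,0,0.5,0,0,-0.2],[0,0,0,0.5,0,0,-0.2]]'
python3 - <<'E'
from h import *
a=np.radians(47.6);d=np.array([np.cos(a),0,np.sin(a)]);n=np.array([-np.sin(a),0,np.cos(a)])
w=lambda v:v[0]*RX+v[1]*RY+v[2]*np.array([0,0,1])
to(W(*(np.array([-1.5,4.6,0])+205*d+6*n)),frame(w(-d),w(-n)))
# fit arm
from scipy.optimize import least_squares
D=[json.loads(l) for l in open('log.txt')];
def Rt(ax,t): return Ro.from_rotvec(np.array(ax)*t)
X,Y,Z=np.eye(3)
def fk(p,j,s):
    o1,r0,h,L2,b2,L3,b3,e,lat,L6,o6,l2=p
    R=Rt(Z,j[0]+o1);x=R.apply([r0,0,h])
    A=R*Rt(Y,j[1]+b2);x=x+A.apply([0,0,L2])
    B=R*Rt(Y,j[1]-j[2]);x=x+B.apply([L3,l2,b3])
    C=B*Rt(X,s[0]*j[3]);x=x+C.apply([e,lat,0])
    E=C*Rt(Y,-j[4]);  # j4(5th)=0 tool along forearm
    T=E*Rt(X,s[1]*j[5]+o6);x=x+T.apply([L6,0,0])
    M=T.as_matrix();return x,Ro.from_matrix(np.stack([M[:,1],M[:,2],M[:,0]],1))
best=None
for s in((1,1),(1,-1),(-1,1),(-1,-1)):
  for o6 in(0,1.57,-1.57,3.14):
    def res(p):
        o=[]
        for j,x,q in D:
            xx,R=fk(p,j,s);o+=list((xx-np.array(x))/1000)+list((R.inv()*Ro.from_quat(q)).as_rotvec())
        return np.r_[o,(np.array(p)-p0)[[1,2,3,5,6,7,8,9,11]]*2e-6]
    p0=np.array([0,0,200,400,0,400,0,0,-160,250,o6,0.])
    r=least_squares(res,p0,x_scale=[.1,50,50,50,.1,50,50,50,50,50,.1,50])
    if best is None or r.cost<best[0]: best=(r.cost,s,r.x,r.fun)
print(best[0],best[1],best[2].round(2),abs(best[3]).max())
E
```

```text
clock: 10.2
position: [551.9, 215.8, 271.9]
ee_rot: [-0.026, 0.968, -0.248, 0.005]
contact_force: [0.4, -0.2, 0.7]
gripper_width: 34.0
grasp_force: 0.0
clk 10.2 J [ 0.81  0.43 -0.04  0.36 -1.47 -2.43] pos [551.9 215.8 271.9] F [ 0.4 -0.2  0.7] gw 34.0
shift [0.0018 0.0602 0.0998] rot [ 0.238 -0.001  0.006] deg 13.7
6.250942450259048e-08 (-1, -1) [ 0.0000e+00  0.0000e+00  1.6060e+02  5.6489e+02  0.0000e+00  4.1090e+02
  1.0000e-02  1.0900e+01 -1.5980e+02  2.9770e+02 -3.1400e+00 -0.0000e+00] 0.00032977215851895175
```

```bash
cat > ik.py <<'E'
from h import *
from scipy.optimize import least_squares
P=[0,0,160.6,564.89,0,410.9,0.01,10.9,-159.8,297.7,-3.14159,0]
lo=np.array([-3.14,-1.21,-1.07,-3.16,-2.99,-3.1]);hi=np.array([3.14,2.06,1.41,2.05,-.16,3.1])
X,Y,Z=np.eye(3)
def Rt(ax,t): return Ro.from_rotvec(np.array(ax)*t)
def fk(j,full=False):
    o1,r0,h,L2,b2,L3,b3,e,lat,L6,o6,l2=P
    R=Rt(Z,j[0]);x=np.array([0,0,h]);x=x+(R*Rt(Y,j[1])).apply([0,0,L2])
    B=R*Rt(Y,j[1]-j[2]);x=x+B.apply([L3,0,0]);C=B*Rt(X,-j[3]);w1=x+C.apply([e,0,0]);x=x+C.apply([e,lat,0]);w=x
    T=C*Rt(Y,-j[4])*Rt(X,-j[5]+o6);x=x+T.apply([L6,0,0]);M=T.as_matrix()
    r=(x,Ro.from_matrix(np.stack([M[:,1],M[:,2],M[:,0]],1)))
    return r+(w1,w) if full else r
def ik(p,R,j0):
    f=lambda j:(lambda a:np.r_[(a[0]-p)/300,(a[1].inv()*R).as_rotvec()])(fk(j))
    r=least_squares(f,np.clip(j0,lo+1e-3,hi-1e-3),bounds=(lo,hi));return r.x,np.abs(r.fun).max()
def grip(phi,B,s,y=4.6,tilt=0):   # slab angle phi deg, pivot edge B=(x,z), tip at distance s from pivot
    a=np.radians(phi);d=np.array([np.cos(a),0,np.sin(a)]);n=np.array([-np.sin(a),0,np.cos(a)])
    w=lambda v:v[0]*RX+v[1]*RY+v[2]*np.array([0,0,1])
    return W(*(np.array([B[0],y,B[1]])+s*d+6*n)),frame(w(-d),w(-n))
E
python3 - <<'E'
from ik import *
j=read_state()['joints'];print(np.abs(fk(j)[0]-read_state()['position']).max())
for k,(phi,B,s) in enumerate([(47.6,(-1.5,0),205),(47.6,(-1.5,0),160),(47.6,(-1.5,0),116),(47.6,(-1.5,25),116),(60,(-5,25),116),(75,(-10,25),116),(90,(-15,25),116),(105,(-20,20),116),(120,(-25,15),116),(135,(-30,8),116),(150,(-30,2),116),(155,(-30,2),116),(160,(-30,2),116)]):
    p,R=grip(phi,B,s);j,e=ik(p,R,j);a=fk(j,1);print(phi,s,p.round(),j.round(2),'err',round(e,4),'wr',a[2].round(),a[3].round())
E
```

```text
0.00909959990610787
47.6 205 [549. 220. 155.] [ 0.87  0.61 -0.19  0.49 -1.39 -2.64] err 0.0 wr [397. 471. 323.] [539. 421. 375.]
47.6 160 [551. 190. 122.] [ 0.83  0.62 -0.28  0.52 -1.29 -2.66] err 0.0 wr [397. 438. 292.] [541. 391. 342.]
47.6 116 [552. 160.  90.] [ 0.8   0.63 -0.36  0.56 -1.2  -2.69] err 0.0 wr [396. 405. 263.] [542. 361. 310.]
47.6 116 [552. 160. 115.] [ 0.8   0.6  -0.34  0.55 -1.24 -2.67] err 0.0 wr [398. 408. 285.] [542. 361. 335.]
60 116 [553. 136. 128.] [ 0.72  0.5  -0.36  0.46 -1.11 -2.52] err 0.0 wr [412. 358. 340.] [546. 285. 386.]
75 116 [555. 102. 139.] [ 0.58  0.4  -0.35  0.27 -0.98 -2.27] err 0.0 wr [442. 292. 395.] [551. 179. 426.]
90 116 [557.  67. 141.] [ 0.41  0.36 -0.28  0.   -0.93 -1.93] err 0.0 wr [493. 214. 439.] [557.  67. 439.]
105 116 [559.  33. 130.] [ 0.19  0.39 -0.18 -0.31 -0.99 -1.55] err 0.0 wr [558. 110. 459.] [562. -44. 418.]
120 116 [560.   0. 112.] [-0.03  0.47 -0.08 -0.58 -1.14 -1.22] err 0.0 wr [616. -16. 445.] [ 567. -148.  370.]
135 116 [562. -28.  86.] [-0.21  0.61  0.01 -0.78 -1.32 -0.97] err 0.0 wr [ 657. -140.  390.] [ 572. -238.  296.]
150 116 [562. -45.  55.] [-0.34  0.77  0.1  -0.93 -1.51 -0.81] err 0.0 wr [ 682. -239.  304.] [ 575. -303.  204.]
155 116 [563. -49.  46.] [-0.37  0.82  0.12 -0.98 -1.58 -0.77] err 0.0 wr [ 688. -266.  273.] [ 576. -319.  171.]
160 116 [563. -53.  36.] [-0.4   0.88  0.15 -1.02 -1.64 -0.74] err 0.0 wr [ 692. -289.  239.] [ 576. -332.  138.]
```

```bash
python3 -m handwheel '[[0,0.02,0.02,0.08,0,0,-0.2],[0.001,0.04,0.04,0.16,0,0.003,-0.2],[0.002,0.06,0.07,0.238,0,0.006,-0.2],[0.002,0.06,0.1,0.238,0,0.006,-0.2],[0.002,0.06,0.1,0.238,0,0.006,-0.2],[0.002,0.06,0.1,0.238,0,0.006,-0.2]]'
python3 - <<'E'
from ik import *
im,d=snap('scene','s4.png');lean((im,d));
b,_=snap('top');cv2.imwrite('pics/c4.png',np.hstack([cv2.resize(im[130:290,280:480],(400,320)),cv2.resize(b[90:290,180:380],(400,400))[:320]]))
to(*grip(47.6,(-1.5,0),116))
E
```

```text
clock: 10.95
position: [551.0, 220.9, 159.0]
ee_rot: [-0.021, 0.933, -0.359, 0.011]
contact_force: [-0.4, -0.2, -0.1]
gripper_width: 34.2
grasp_force: 0.0
n [-0.738 -0.008  0.674] angle 47.6 mean [36.5  1.4 62. ] along [-69.6  65.8] y [-44.3  53.5]
low,high [-10.4   1.4  10.6] [ 80.9   1.4 110.6]
clk 11.05 J [ 0.87  0.6  -0.19  0.49 -1.39 -2.64] pos [550.9 221.4 159.2] F [ 0.1  0.6 -0.5] gw 34.6
shift [0.0019 0.0013 0.0924] rot [ 0.005  0.003 -0.006] deg 0.5
```

View pics/c4.png

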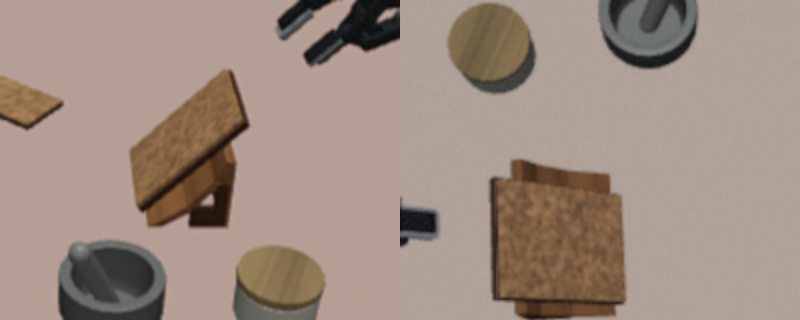

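The lean is unchanged. The open fingers lie on the slab's extension, behind and above its raised edge, so I can approach along the slab.

```bash
python3 -m handwheel '[[0.001,0,0.02,0.005,0.003,-0.006,-0.2],[0.002,0,0.04,0.005,0.003,-0.006,-0.2],[0.002,0,0.055,0.005,0.003,-0.006,-0.2],[0.002,0,0.07,0.005,0.003,-0.006,-0.2],[0.002,0,0.082,0.005,0.003,-0.006,-0.2],[0.002,0,0.092,0.005,0.003,-0.006,-0.2],[0.002,0,0.092,0.005,0.003,-0.006,-0.2],[0.002,0,0.092,0.005,0.003,-0.006,-0.2]]'
python3 - <<'E'
from ik import *
im,d=snap('scene','s5.png');
b,_=snap('top');cv2.imwrite('pics/c5.png',np.hstack([cv2.resize(im[130:290,280:480],(400,320)),cv2.resize(b[90:290,180:380],(400,400))[:320]]))
to(*grip(47.6,(-1.5,0),116))
E
```

```text
clock: 12.05
position: [551.4, 159.4, 89.5]
ee_rot: [-0.024, 0.932, -0.363, 0.008]
contact_force: [0.3, -0.8, -0.2]
gripper_width: 33.9
grasp_force: 0.0
clk 12.15 J [ 0.8   0.63 -0.36  0.56 -1.2  -2.69] pos [551.4 159.5  89.5] F [ 0.5 -0.1 -1.1] gw 34.3
shift [-0.0009  0.0005 -0.0007] rot [-0.002 -0.001  0.002] deg 0.2
```

View pics/c5.png

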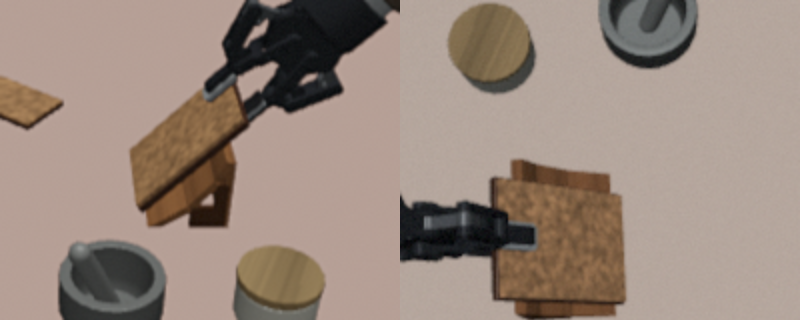

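The fingers straddle the raised edge, one on each face, about 20 mm in and near mid-width. Closing.

```bash
python3 -m handwheel '[[0,0,-0.001,0,0,0,-0.6],[0,0,-0.001,0,0,0,-0.8],[0,0,-0.001,0,0,0,-1],[0,0,-0.001,0,0,0,-1],[0,0,-0.001,0,0,0,-1],[0,0,-0.001,0,0,0,-1]]'
python3 - <<'E'
from ik import *
for a in [(47.6,(-1.5,25),116),(60,(-5,25),116),(75,(-10,25),116),(90,(-15,25),116),(105,(-20,20),116),(120,(-25,15),116)]:
    to(*grip(*a))
E
```

```text
clock: 12.9
position: [551.2, 159.9, 90.0]
ee_rot: [-0.024, 0.932, -0.363, 0.008]
contact_force: [0.1, 2.2, 0.3]
gripper_width: 10.7
grasp_force: 60.9
clk 12.9 J [ 0.8   0.63 -0.36  0.56 -1.2  -2.69] pos [551.2 159.9  90. ] F [0.1 2.2 0.3] gw 10.7
shift [-0.001  -0.0163 -0.0185] rot [-0.003 -0.001  0.002] deg 0.2
clk 12.9 J [ 0.8   0.63 -0.36  0.56 -1.2  -2.69] pos [551.2 159.9  90. ] F [0.1 2.2 0.3] gw 10.7
shift [-0.0009 -0.0436 -0.0121] rot [-0.219 -0.002  0.002] deg 12.6
clk 12.9 J [ 0.8   0.63 -0.36  0.56 -1.2  -2.69] pos [551.2 159.9  90. ] F [0.1 2.2 0.3] gw 10.7
shift [-0.0009 -0.0752  0.0031] rot [-0.481 -0.002  0.002] deg 27.6
clk 12.9 J [ 0.8   0.63 -0.36  0.56 -1.2  -2.69] pos [551.2 159.9  90. ] F [0.1 2.2 0.3] gw 10.7
shift [-0.0009 -0.1028  0.0252] rot [-0.743 -0.002  0.001] deg 42.6
clk 12.9 J [ 0.8   0.63 -0.36  0.56 -1.2  -2.69] pos [551.2 159.9  90. ] F [0.1 2.2 0.3] gw 10.7
shift [-0.0009 -0.1213  0.0565] rot [-1.004e+00 -2.000e-03  1.000e-03] deg 57.6
clk 12.9 J [ 0.8   0.63 -0.36  0.56 -1.2  -2.69] pos [551.2 159.9  90. ] F [0.1 2.2 0.3] gw 10.7
shift [-0.0009 -0.133   0.0916] rot [-1.266e+00 -2.000e-03  1.000e-03] deg 72.6
```

```bash
python3 -m handwheel '[[0,-0.008,-0.009,0,0,0,-1],[0,-0.016,-0.0185,0,0,0,-1],[0,-0.030,-0.0155,-0.11,0,0,-1],[0,-0.0435,-0.012,-0.22,0,0,-1],[0,-0.060,-0.005,-0.35,0,0,-1],[0,-0.075,0.003,-0.48,0,0,-1],[0,-0.090,0.0135,-0.61,0,0,-1],[0,-0.103,0.025,-0.74,0,0,-1],[0,-0.113,0.04,-0.87,0,0,-1],[0,-0.121,0.0565,-1.0,0,0,-1]]'
python3 - <<'E'
from ik import *
im,d=snap('scene','s6.png')
for a in [(120,(-25,15),116),(135,(-30,10),116),(150,(-30,6),116),(160,(-30,6),116)]:
    to(*grip(*a))
E
```

```text
clock: 14.15
position: [556.4, 32.1, 131.2]
ee_rot: [-0.025, 0.991, 0.13, -0.005]
contact_force: [0.1, -0.9, -4.8]
gripper_width: 10.8
grasp_force: 60.0
clk 14.2 J [ 0.19  0.39 -0.18 -0.31 -1.   -1.54] pos [556.7  28.  129.9] F [ 0.6  1.6 -3.8] gw 10.7
shift [-0.0023 -0.0316  0.0095] rot [-0.26  -0.003 -0.006] deg 14.9
clk 14.2 J [ 0.19  0.39 -0.18 -0.31 -1.   -1.54] pos [556.7  28.  129.9] F [ 0.6  1.6 -3.8] gw 10.7
shift [-0.0025 -0.0651  0.026 ] rot [-0.521 -0.002 -0.006] deg 29.9
clk 14.2 J [ 0.19  0.39 -0.18 -0.31 -1.   -1.54] pos [556.7  28.  129.9] F [ 0.6  1.6 -3.8] gw 10.7
shift [-0.0027 -0.0893  0.0495] rot [-0.783 -0.001 -0.006] deg 44.9
clk 14.2 J [ 0.19  0.39 -0.18 -0.31 -1.   -1.54] pos [556.7  28.  129.9] F [ 0.6  1.6 -3.8] gw 10.7
shift [-0.0029 -0.1015  0.0656] rot [-0.958 -0.001 -0.006] deg 54.9
```

View pics/s6.png

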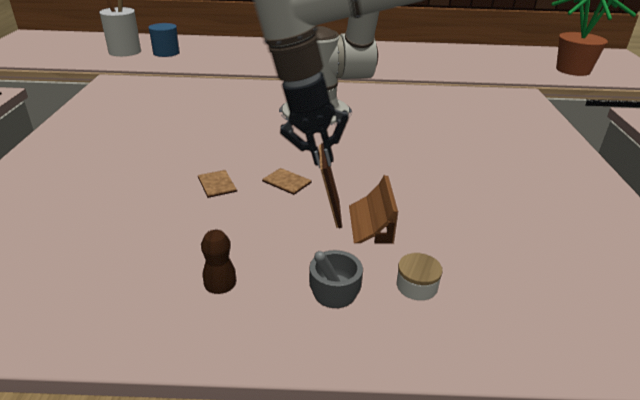

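The slab is held just past upright (from (322,150) to (340,225)), clear of the rest. I'll carry on tipping to 150°.

```bash
python3 -m handwheel '[[-0.001,-0.016,0.004,-0.13,0,-0.003,-1],[-0.002,-0.0316,0.0095,-0.26,0,-0.006,-1],[-0.002,-0.048,0.017,-0.39,0,-0.006,-1],[-0.0025,-0.065,0.026,-0.52,0,-0.006,-1],[-0.0025,-0.078,0.037,-0.65,0,-0.006,-1],[-0.0027,-0.0893,0.0495,-0.783,0,-0.006,-1],[-0.0027,-0.0893,0.0495,-0.783,0,-0.006,-1],[-0.0027,-0.0893,0.0495,-0.783,0,-0.006,-1]]'
python3 - <<'E'
from ik import *
im,d=snap('scene','s7.png')
L=rl(cloud('scene',d));m=(d>0)&(abs(L[...,1]-4)<60)&(L[...,0]>-170)&(L[...,0]<-3)&(L[...,2]>4)
for x0 in range(-150,-5,10):
    k=m&(abs(L[...,0]-x0)<3)
    if k.sum()>5: print(x0,np.percentile(L[...,2][k],[5,50,95]).round(1))
for a in [(150,(-30,0),116),(155,(-30,0),116),(160,(-30,0),116)]:
    to(*grip(*a))
E
```

```text
clock: 15.2
position: [563.1, -42.0, 61.5]
ee_rot: [-0.025, 0.867, 0.498, -0.014]
contact_force: [-0.1, -1.1, 3.8]
gripper_width: 10.6
grasp_force: 62.2
-150 [69.6 78.5 94. ]
-140 [65.4 74.2 88.6]
-130 [60.4 68.6 81. ]
-120 [50.6 61.9 64.7]
-110 [48.  56.7 58.9]
-100 [42.  51.  53.6]
-90 [38.2 45.7 48.1]
-80 [32.1 40.1 42.5]
-70 [27.2 34.4 36.7]
-60 [20.6 28.7 31. ]
-50 [14.8 23.3 25.9]
-40 [10.6 17.7 19.8]
-30 [ 9.9 12.4 14.6]
clk 15.25 J [-0.33  0.76  0.1  -0.93 -1.52 -0.82] pos [563.2 -41.8  61.6] F [-1.2 -2.2  4.7] gw 10.8
shift [ 0.001  -0.0091  0.0017] rot [-0.005 -0.006  0.005] deg 0.5
clk 15.25 J [-0.33  0.76  0.1  -0.93 -1.52 -0.82] pos [563.2 -41.8  61.6] F [-1.2 -2.2  4.7] gw 10.8
shift [ 0.001  -0.0192  0.0027] rot [-0.093 -0.006  0.004] deg 5.3
clk 15.25 J [-0.33  0.76  0.1  -0.93 -1.52 -0.82] pos [563.2 -41.8  61.6] F [-1.2 -2.2  4.7] gw 10.8
shift [ 0.0011 -0.0292  0.0046] rot [-0.18  -0.006  0.004] deg 10.3
```

View pics/s7.png

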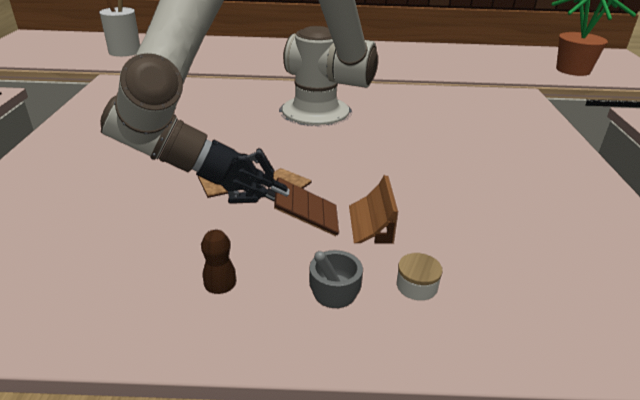

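The glazed side is now up and the far edge touches the worktop, with the slab at 30°. I'll loosen the jaws step by step so it settles on the lower finger.

```bash
python3 -m handwheel '[[0,0.001,0,0,0,0,-0.7],[0,0.001,0,0,0,0,-0.62],[0,0.001,0,0,0,0,-0.54],[0,0.001,0,0,0,0,-0.46],[0,0.001,0,0,0,0,-0.38],[0,0.001,0,0,0,0,-0.3],[0,0.001,0,0,0,0,-0.25],[0,0.001,0,0,0,0,-0.25]]'
cat > sl.py <<'E'
from ik import *
def slab(f=None):
    im,d=snap('scene',f)
    L=rl(cloud('scene',d));m=(d>0)&(abs(L[...,1]-4)<60)&(L[...,0]>-170)&(L[...,0]<-1)&(L[...,2]>3)
    for x0 in range(-165,-5,15):
        k=m&(abs(L[...,0]-x0)<3)
        if k.sum()>5: print(x0,np.percentile(L[...,2][k],[5,50,90]).round(1),end=' ')
    print();return im
def tcp(x,z,pitch,y=4.6):  # tool pointing toward rest, pitched down
    a=np.radians(pitch);w=lambda v:v[0]*RX+v[2]*np.array([0,0,1])
    to(W(x,y,z),frame(w([np.cos(a),0,-np.sin(a)]),w([np.sin(a),0,np.cos(a)])))
    print('tcp rest',rl(read_state()['position']).round(1))
E
python3 - <<'E'
from sl import *
im=slab('s8.png');cv2.imwrite('pics/c8.png',cv2.resize(im[130:260,180:400],(792,468)))
tcp(-125,45,35)
E
```

```text
clock: 16.25
position: [563.5, -40.5, 60.5]
ee_rot: [-0.024, 0.867, 0.497, -0.013]
contact_force: [-0.4, -0.7, -2.5]
gripper_width: 32.2
grasp_force: 0.8
-165 [ 54.7 112.9 147.3] -150 [ 60.7  69.1 125.3] -135 [53.3 61.  96.9] -120 [43.9 53.9 56. ] -105 [39.5 46.9 48.6] -90 [32.9 40.  42.1] -75 [26.7 33.2 35.2] -60 [17.3 26.4 28. ] -45 [12.3 19.6 21.7] -30 [ 9.9 13.3 14.8] 
clk 16.3 J [-0.33  0.76  0.1  -0.93 -1.51 -0.82] pos [563.6 -40.6  60.5] F [-0.4  0.5 -2.1] gw 31.4
shift [ 0.0014 -0.0113  0.0113] rot [ 0.08  -0.004  0.003] deg 4.6
tcp rest [-129.1    3.2   60.5]
```

View pics/c8.png

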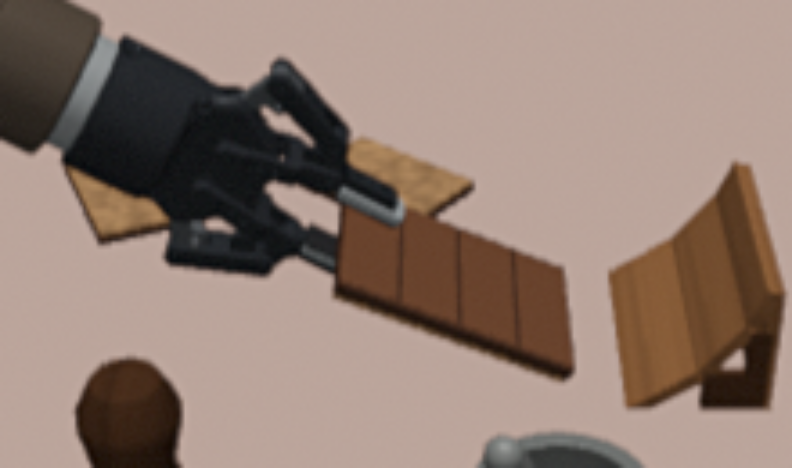

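The slab has settled at about 24° on the lower finger (outer edge near (340,290) in the crop, glaze up). I'll lower it while steepening the tool.

Run:
```python
from sl import *
tcp(-131,43,37);tcp(-134,27,45)
```

```text
clk 16.3 J [-0.33  0.76  0.1  -0.93 -1.51 -0.82] pos [563.6 -40.6  60.5] F [-0.4  0.5 -2.1] gw 31.4
shift [ 0.0014 -0.016   0.0072] rot [ 0.115 -0.004  0.003] deg 6.6
tcp rest [-129.1    3.2   60.5]
clk 16.3 J [-0.33  0.76  0.1  -0.93 -1.51 -0.82] pos [563.6 -40.6  60.5] F [-0.4  0.5 -2.1] gw 31.4
shift [ 0.0015 -0.0314  0.0127] rot [ 0.255 -0.004  0.004] deg 14.6
tcp rest [-129.1    3.2   60.5]
```

```bash
python3 -m handwheel '[[0,-0.005,0.002,0.04,0,0,-0.2],[0,-0.010,0.004,0.08,0,0,-0.2],[0,-0.016,0.007,0.12,0,0,-0.2],[0,-0.020,0.0085,0.16,0,0,-0.2],[0,-0.024,0.010,0.2,0,0,-0.2],[0,-0.028,0.0115,0.23,0,0,-0.2],[0,-0.0314,0.0127,0.255,0,0,-0.2],[0,-0.0314,0.0127,0.255,0,0,-0.2]]'
python3 - <<'E'
from sl import *
im=slab('s9.png')
tcp(-155,27,45);tcp(-185,27,45)
E
```

```text
clock: 17.3
position: [563.7, -45.1, 27.0]
ee_rot: [-0.025, 0.924, 0.382, -0.01]
contact_force: [0.5, 0.1, -1.9]
gripper_width: 34.1
grasp_force: 0.8
-165 [ 26.2  93.3 141. ] -150 [ 37.2  77.5 125.7] -135 [29.3 38.3 71.8] -120 [25.3 33.8 45.4] -105 [24.1 30.2 31.6] -90 [18.4 26.8 28.4] -75 [17.5 23.3 25.4] -60 [14.1 20.1 22.1] -45 [10.9 16.9 18.3] -30 [ 9.4 13.6 14.6] 
clk 17.35 J [-0.24  0.7   0.01 -0.79 -1.28 -0.89] pos [563.7 -45.2  26.9] F [-0.1 -1.1 -2.4] gw 34.0
shift [ 0.0015 -0.015  -0.0151] rot [-0.    -0.003  0.004] deg 0.3
tcp rest [-133.7    3.2   26.9]
clk 17.35 J [-0.24  0.7   0.01 -0.79 -1.28 -0.89] pos [563.7 -45.2  26.9] F [-0.1 -1.1 -2.4] gw 34.0
shift [ 0.0017 -0.0362 -0.0363] rot [-0.    -0.003  0.004] deg 0.3
tcp rest [-133.7    3.2   26.9]
```

The slab is down to about 12°. Withdrawing slowly, so its edge slides down the finger.

```bash
python3 -m handwheel '[[0,-0.004,-0.001,0,0,0,-0.2],[0,-0.007,-0.0045,0,0,0,-0.2],[0,-0.010,-0.0075,0,0,0,-0.2],[0,-0.0125,-0.010,0,0,0,-0.2],[0,-0.015,-0.0125,0,0,0,-0.2],[0,-0.0175,-0.015,0,0,0,-0.2],[0,-0.020,-0.0175,0,0,0,-0.2],[0,-0.0225,-0.020,0,0,0,-0.2],[0,-0.025,-0.0225,0,0,0,-0.2],[0,-0.0275,-0.025,0,0,0,-0.2]]'
python3 - <<'E'
from sl import *
im=slab('s10.png');cv2.imwrite('pics/c10.png',cv2.resize(im[130:260,180:400],(792,468)))
tcp(-200,60,45)
E
```

```text
clock: 18.6
position: [565.9, -82.8, 25.2]
ee_rot: [-0.025, 0.924, 0.382, -0.01]
contact_force: [0.5, 0.4, -0.4]
gripper_width: 34.1
grasp_force: 0.0
-165 [10.7 13.2 59.9] -150 [ 8.8 12.4 13.9] -135 [ 8.6 12.3 13.9] -120 [ 7.6 12.4 13.8] -105 [ 8.6 12.5 14. ] -90 [ 7.3 12.7 14.1] -75 [10.  12.5 13.8] -60 [ 8.8 12.3 13.9] -45 [ 8.1 12.8 14.2] -30 [ 9.7 12.6 14.2] 
clk 18.65 J [-0.29  0.72  0.05 -0.76 -1.32 -0.87] pos [565.9 -83.3  25.2] F [-0.  -0.1  1. ] gw 34.1
shift [ 0.0018  0.0047 -0.0446] rot [-0.001 -0.003  0.004] deg 0.3
tcp rest [-171.8    2.9   25.2]
```

View pics/c10.png

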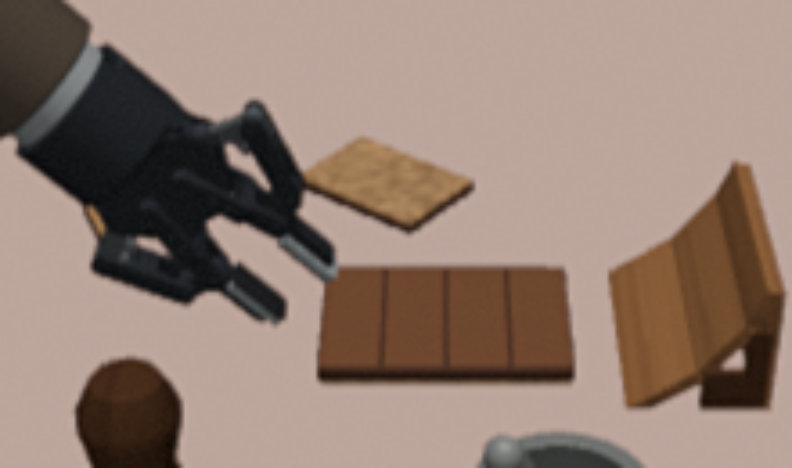

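The trivet lies flat (top at 12.5 mm all along), glazed side up, in front of the rest. I'll back the tool off along its axis.

```bash
python3 -m handwheel '[[0,0,-0.015,0,0,0,-0.2],[0,0.003,-0.035,0,0,0,-0.2],[0,0.01,-0.06,0,0,0,-0.2],[0,0.02,-0.08,0,0,0,-0.2],[0,0.03,-0.09,0,0,0,-0.2],[0,0.03,-0.09,0,0,0,-0.2],[0,0.03,-0.09,0,0,0,-0.2],[0,0.03,-0.09,0,0,0,-0.2]]'
python3 - <<'E'
from sl import *
im=slab('s11.png');s=read_state();print(s['position'],s['contact_force'],s['clock'])
d=snap('top')[1];z=np.load('d0.npz');A=cloud('top',d);B=cloud('top',z['d2'])
for n,(u,v) in dict(mortar=(304,97),mill=(415,100),salt=(225,112)).items():
    w=(slice(v-40,v+40),slice(u-40,u+40));f=lambda P:(lambda q:q[(q[:,2]>15)&(q[:,2]<130)].mean(0))(P[w].reshape(-1,3))
    print(n,(f(A)-f(B)).round(1))
E
```

```text
clock: 19.65
position: [567.6, -124.4, 109.2]
ee_rot: [-0.025, 0.923, 0.383, -0.011]
contact_force: [0.3, 0.1, -0.1]
gripper_width: 34.1
grasp_force: 0.0
-165 [10.1 12.4 13.6] -150 [ 8.5 12.5 14.2] -135 [ 8.5 12.6 14. ] -120 [ 8.  12.3 14. ] -105 [ 8.5 12.4 14. ] -90 [ 8.8 12.7 14. ] -75 [ 9.9 12.4 14.2] -60 [ 8.5 12.3 13.8] -45 [ 9.6 12.7 14. ] -30 [ 9.  12.5 13.9] 
[ 567.7207919  -124.45731823  109.20324275] [-0.09780998  0.31020611 -0.07426683] 19.7
mortar [ 0.   0.2 -0.4]
mill [-0.   0.1 -0.2]
salt [ 0.  -0.  -0.1]
```

```bash
python3 -c "
from bench import *
print(job_done())"
```

```text
the job is handed in; nothing more can be done
None
```

The job is handed in at about 20 s: the trivet leaned on the rest by itself at about 48°, then was tipped over and let down gently, and it now lies flat and glazed side up in front of the rest, with the mortar, salt pot and pepper mill not moved and the robot clear of everything.

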